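# Strip a check valve and turn its cover over on the ramp

## Robot

A 6-joint arm with a two-finger parallel gripper is mounted at the origin on the work surface. World frame = base frame: x ahead of the robot, y to its left, z up, the work surface at z = 0. Lengths are in m, angles in rad, forces in N, time in s.
With the tool pointing down it reaches from about 0.325 to 0.85 m from the base axis. Payload 4.4 kg.
Tool frame: the origin (TCP) lies at the very end of the fingers, on their centre line; the grasp point (between the pads) lies 19 mm behind it (manip.hold_point_z is the distance from the TCP to the grasp point, in m); z points along the fingers, y is the direction in which the jaws open and shut (so a half turn about z gives the same grasp; the last joint's range is limited). The gripper opens to 94 mm and grips with 3 to 60 N. Pads are 16 mm wide; open, the fingers measure 119 mm over their backs; the gripper's body (75 mm by 177 mm) begins 78 mm behind the grasp point.
Start: joints at [-1.5, 0.207, 1.542, -0, 1.393, -0.15], TCP at [0.126, -0.561, 0.205] pointing down, gripper open.
Joint ranges: [-2.73, 2.73], [-0.86, 2.22], [0.23, 2.46], [-1.11, 4.25], [0.08, 2.63], [-2.82, 2.82]. Speed limits (rad/s): [2.79, 2.79, 3.14, 3.14, 3.14, 3.14].

## Interface

Orientations are given as a rotation vector (axis times angle).
In Python, from plant import manip, viewer gives the robot as it stands.
- The arm moves only by the tool play_rows, never from a script. Its argument "commands" is a list of rows, each an object with "translation": the shift along the tool's x, y, z in units of 0.02 m (1.0 is 0.02 m), a list of three; "turn": the turn about the tool's z in units of 180 degrees (1.0 is 180 degrees). A call has 1 to 5 rows; each row shifts and turns the commanded pose from where the row before left it, along the tool's axes as they then stand; what a row does not reach is not made up. A row lasts 1/10 s, in which the tool goes at most 50 mm and 8.59 degrees, less where a joint would pass 70% of its speed; a pose out of reach is approached as far as the arm can. A call with a number of a shift or a turn outside -1 to 1 is refused whole. A call with a gripper value outside its range is refused whole. "gripper" is the closure, from 0 (fully open) to 1 (shut), set as the call begins (left out, the last holds). The fingers move at their own pace and stop on an object; "squeeze" is the grip in N (left out, the last holds). Time passes only in rows, so rows that do not move let the fingers close. It gives the time, the measured TCP pose, the force and the opening at its end, in the units of the state.
- manip.read_state(): the state, without advancing time (a new reading comes with each control period).
- viewer.snapshot(name): name is "side" or "top" or "wrist"; returns (picture, depth): 480x640x3 uint8, red, green, blue; 480x640 float32, m along the optical axis (not along the pixel's ray), 0 where there is no reading.
- viewer.calibration(name): a dict with "vfov" (degrees; the focal length in pixels is half the picture's height over the tangent of half this angle, whatever the lens; pixels are square), "cx", "cy" (the principal point, pixels), "extrinsics" (4x4, takes a point from camera to world coordinates). Camera axes: x right, y down, z forward; pixel columns grow to the right and rows downward; lengths in m; the calibration is good to about 2 mm. A picture is of the moment at which its call begins: read the wrist's pose just before it. calibration takes no time and is no camera call; for the wrist camera it gives the pose at the moment of the call.
- manip.job_done(): hands the job in, once; it reports no verdict.
The state is a dict: "time_s": time; "joints": joint angles; "qvel": joint speeds; "effort": joint torques, N m; "eef_pos": TCP position; "tcp_rot": TCP orientation; "contact_force": force on the tool from outside, world axes, zero at the start; "wrist_torque": the same for the moment, N m; "finger_gap": finger opening in m.
Only numpy, scipy, OpenCV 4.12 (cv2) and the standard library are available. Lean on these libraries where they do the work, as an engineer would, in place of code of your own. Each camera call takes 0.05 s, during which the arm holds its last target.

## Task

Take the clamp yoke off the check valve and put it in the empty yellow bin that stands by itself. Then lift the cover plate off the valve, hold it level a hand's breadth above the top edge of the turnover ramp, lengthwise, with about a fifth of its length over the ramp and the rest beyond the edge, and drop it, so that it flips over and ends lying flat in the catch tray with its sealing boss up. Do not disturb the loose ring, jar and tape roll that stand around the valve and the bin.

Things in the scene. Friction and masses are not known exactly. Their poses are not given: they have to be found in the camera images.
- valve: Steel check-valve body fixed to the bench: chest 84 (x) x 48 (y) x 62 mm high, a round flange 56 mm across at each end, 152 mm long in all along x. Its top is an open mouth. Origin: centre of its underside, z up. The cover lies on its top; the yoke straddles the cover.
- cover: Loose aluminium plate 100 (x) x 60 (y) x 8 mm, 0.14-0.22 kg, on the valve's top, long side along the valve's x, overhanging the chest 6 mm on each long side: grip across the 60 mm at its middle, yoke off. Origin: plate centre, mid-thickness. Its -z face (down at start) has the sealing boss, 30 mm across, 5 mm high, loose (4 mm play) in the mouth; +z face plain. Turned over, z points down.
- yoke: Loose dark steel clamp on the cover, 0.16-0.26 kg: crossbar 84 mm long (y, across the cover), 20 thick (x), 16 high; two legs at its ends, 20 mm down past the cover's long sides, 4 mm play; on top a grip rib 50 (y) x 16 (x) x 36 mm high, to take from above across the 16 mm. Origin: middle of the crossbar's underside; legs reach 20 mm below, rib's top is 52 mm above.
- bin: Yellow open pick bin fixed to the bench, empty, 165 (x) x 160 mm (y), walls 4 mm, back and sides 75 mm high, lower at the front (-x, 41 mm), floor 5 mm thick. Origin: centre of its underside. It stands by itself among the task's things; the other yellow bins, along the back and a side, hold stock.
- turner: Turnover ramp fixed to the bench, 300 (x) x 160 mm (y): a plain steel sheet, 100 mm wide, 170 mm long, rises at 38 degrees towards +x to a free straight edge 160 mm above the bench; below and beyond the edge is a grey catch tray with black rubber floor. Origin: centre of its underside; the plate goes over towards +x.
- ramp_edge (a point): Middle of the ramp's top edge (100 mm long, along y), 10 mm behind the turner's origin; axes as turner. A cover let go level and still 50-110 mm above the edge, long side along x, centre 25-40 mm beyond (+x), strikes the edge with its rear, flips forwards and lands boss up in the tray. With the centre under 20 mm beyond, the boss hits the edge and it often fails.
- tray_floor (a point): Centre of the catch tray's rubber floor, 8 mm above the bench, 35 mm ahead (+x) of the turner's origin; axes as turner. Inside the walls the floor is 221 (x) x 148 mm (y); walls stand 30 mm above the bench.
- flange_ring: Bystander, to be left alone: flat steel ring, 76 mm across, 16 mm high, loose. Origin: centre of its underside.
- grease_jar: Bystander, to be left alone: white jar with black cap, 48 mm across, 55 mm high, loose. Origin: centre of its underside.
- tape_roll: Bystander, to be left alone: brown cardboard roll, 72 mm across, 28 mm high, loose. Origin: centre of its underside.
There are look-alikes about, which are no part of the job. Leave any brown or orange look-alike of the cover alone.

How it is judged:
On the way, in this order (a step that is already met when the one before it is completed fails the run):
1. the yoke lies in the bin, let go (x of yoke in the frame of bin between -0.07 and 0.07 m and y of yoke in the frame of bin between -0.07 and 0.07 m and z of yoke in the frame of bin between 0 and 0.06 m and contact force between yoke and the fingers below 0.1 N and linear speed of yoke below 0.03 m/s), for 0.2 s.
2. the cover has been let go level above the ramp's edge (contact force between cover and the fingers below 0.1 N and z of cover in the frame of ramp_edge between 0.011 and 0.2 m and x of cover in the frame of ramp_edge between -0.01 and 0.05 m and y of cover in the frame of ramp_edge between -0.04 and 0.04 m and angle between cover's own z axis and vertical below 0.4 rad).
3. the cover turns over by itself as it falls from the edge (contact force between cover and the fingers below 0.1 N and angle between cover's own z axis and vertical between 1.1 and 2.2 rad and z of cover in the frame of tray_floor above 0.015 m).
At the end, for the whole second after the job is handed in: Cover released, at rest and flat (within 8 degrees), boss up, on the catch tray's floor (centre under 12 mm above it, inside the walls); yoke released and at rest in the bin (origin within 70 mm of its middle in x and y, under 60 mm above its underside); ring, jar and roll moved under 40 mm (all of step 1 and angle between cover's own z axis and vertical above 3 rad and x of cover in the frame of tray_floor between -0.11 and 0.11 m and y of cover in the frame of tray_floor between -0.07 and 0.07 m and z of cover in the frame of tray_floor between -0.005 and 0.012 m and linear speed of cover below 0.02 m/s and contact force between cover and the fingers below 0.1 N); the robot touches nothing.
It fails at once if the ring, jar or tape roll is moved by more than 40 mm (distance of any of flange_ring, grease_jar, tape_roll from where it was at the start of the episode above 0.04 m).
It also fails if it takes over 64 s, if anything falls off the work surface, if the arm or the gripper's body presses on something with over 40 N, if the wrist force passes 120 N, or if a joint passes its speed limit or range.

## Working session

There is one attempt and no reset: what is moved stays moved. The work goes in short steps, Python scripts to look and compute and a tool call to move; the robot and the scene stay as the last step left them, time stands still between calls to the robot, and variables do not carry over. Pictures are saved under pics/ and viewed, and the job is handed in when it is done.

Besides the shell and the picture viewer there is one more tool, called after "Request:" as name(argument=value, ...), one argument or row to a line, values as JSON. play_rows: Moves the arm, as the interface text tells. Its arguments: {"type":"object","properties":{"commands":{"type":"array","items":{"type":"object","properties":{"translation":{"type":"array","items":{"type":"number"}},"turn":{"type":"number"}}}},"gripper":{"type":"number"},"squeeze":{"type":"number"}},"required":["commands"]}

```bash
ls; mkdir -p pics; python3 - <<'E'
from plant import manip, viewer
import cv2,numpy as np
print(manip.read_state())
for n in ["top","side"]:
    c=viewer.calibration(n); print(n,c)
    im,d=viewer.snapshot(n); cv2.imwrite(f"pics/{n}0.png",im[:,:,::-1]); np.savez(f"{n}0.npz",im=im,d=d,E=c["extrinsics"],k=[c["vfov"],c["cx"],c["cy"]])
E
```

```text
pics
{'time_s': 0.0, 'joints': array([-1.50052654e+00,  2.07440590e-01,  1.54293976e+00,  9.26693575e-06,
        1.39351589e+00, -1.50508832e-01]), 'qvel': array([-1.40484638e-03, -7.27474299e-04,  1.73062833e-03, -6.88163592e-06,
        1.60445205e-03,  1.65327835e-04]), 'effort': array([-1.86687030e-03, -3.70884705e+01, -2.81413043e+01,  6.95796590e-02,
        3.63318587e-02, -1.83162933e-04]), 'eef_pos': array([ 0.1258483 , -0.56022638,  0.20428588]), 'tcp_rot': array([-3.12018360e+00, -3.45838241e-01, -1.59329134e-04]), 'contact_force': array([ 0.34226239, -0.14751746, -0.11093434]), 'wrist_torque': array([ 0.01307602, -0.02615819,  0.00735311]), 'finger_gap': 0.09382769972826006}
top {'vfov': 43.808876344415076, 'cx': 318.2558284381536, 'cy': 231.55438432869096, 'extrinsics': array([[ 0.01972446, -0.99230202,  0.1222606 ,  0.35265197],
       [-0.99972846, -0.02109253, -0.00990551,  0.05767382],
       [ 0.01240804, -0.12203202, -0.9924486 ,  1.40878012],
       [ 0.        ,  0.        ,  0.        ,  1.        ]])}
side {'vfov': 53.890567728556505, 'cx': 320.41375387409437, 'cy': 236.83268457216798, 'extrinsics': array([[-0.76716544, -0.30214729,  0.56583053, -0.13051599],
       [-0.64143204,  0.36782234, -0.67325453,  0.82622504],
       [-0.00470307, -0.87943945, -0.47598754,  0.67390065],
       [ 0.        ,  0.        ,  0.        ,  1.        ]])}
```

View pics/top0.png

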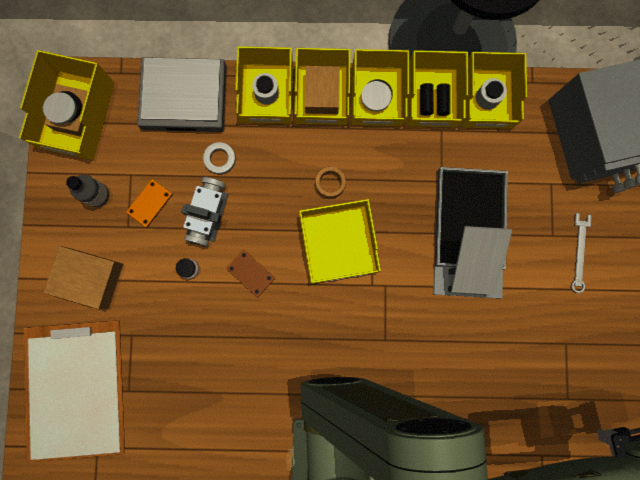

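View pics/side0.png

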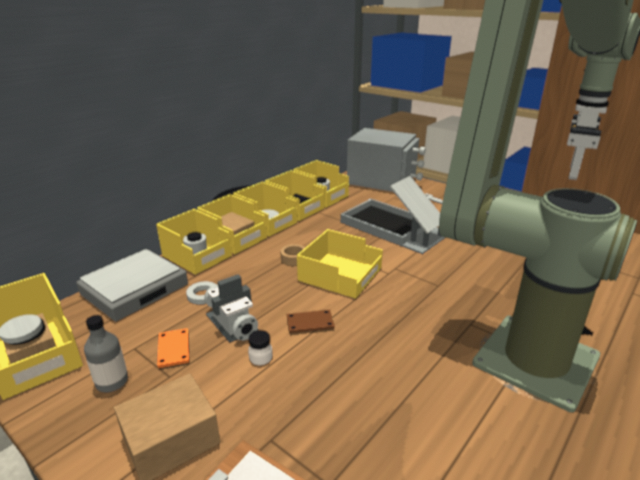

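The top view shows these candidates:
- **Bin:** the empty bin standing alone is at (340,242). The six bins at the back and left hold stock.
- **Valve:** at (205,212), with the grey cover and dark yoke.
- **Cover look-alikes:** orange at (150,203) and brown at (251,273). Neither is part of the job.
- **Turner:** at (472,232), with the ramp edge up the image (+x).

I'll check enlarged crops next.

```bash
cat > h.py <<'E'
import numpy as np,cv2
def load(n):
    z=np.load(n); return z["im"],z["d"],z["E"],z["k"]
def cloud(d,E,k):
    f=240/np.tan(np.radians(k[0])/2)
    v,u=np.mgrid[0:480,0:640]
    P=np.stack([(u-k[1])/f*d,(v-k[2])/f*d,d],-1)
    return P@E[:3,:3].T+E[:3,3]
def px(u,v,z,E,k):
    f=240/np.tan(np.radians(k[0])/2)
    r=E[:3,:3]@np.array([(u-k[1])/f,(v-k[2])/f,1]); t=(z-E[2,3])/r[2]
    return E[:3,3]+t*r
E
python3 - <<'E'
from h import *
im,d,E,k=load("top0.npz")
a=cv2.resize(im[150:290,160:300],(560,560),interpolation=cv2.INTER_CUBIC)
b=cv2.resize(im[155:305,425:525],None,fx=3.73,fy=3.73,interpolation=cv2.INTER_CUBIC)[:560,:240*2-240+133]
cv2.imwrite("pics/c1.png",a[:,:,::-1]);
cv2.imwrite("pics/c2.png",cv2.resize(im[155:305,425:525],(400,600),interpolation=cv2.INTER_CUBIC)[:,:,::-1])
im,d,E,k=load("side0.npz")
cv2.imwrite("pics/c3.png",cv2.resize(im[160:370,150:450],(800,560),interpolation=cv2.INTER_CUBIC)[:,:,::-1])
E
```

```text
(no output)
```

View pics/c1.png

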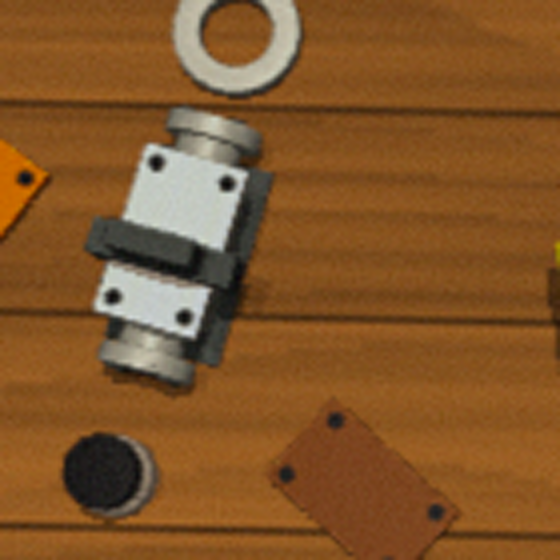

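View pics/c2.png

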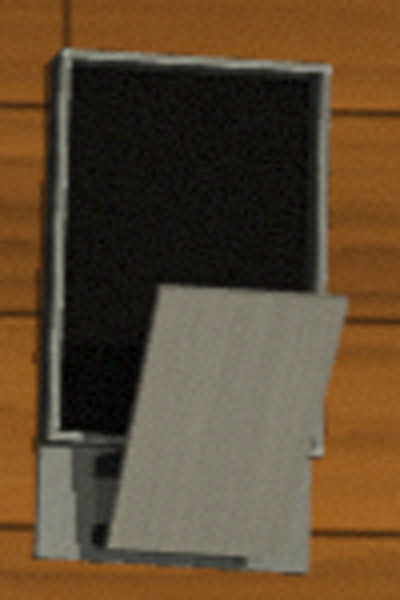

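View pics/c3.png

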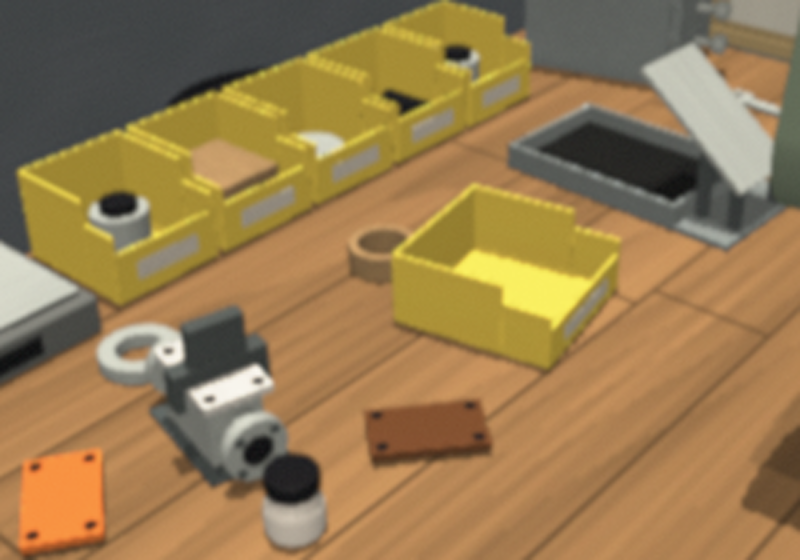

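```bash
python3 - <<'E'
from h import *
im,d,E,k=load("top0.npz")
C=cloud(d,E,k)
g=lambda u,v,z:px(160+(u-1.5)/4,150+(v-1.5)/4,z,E,k)
H=np.array([g(*p,.07) for p in [(155,162),(228,183),(183,317),(112,297)]]);print("holes",H.round(4),H.mean(0))
K=np.array([g(*p,.07) for p in [(147,143),(248,170),(195,338),(93,306)]]);print("corners",K.round(4),K.mean(0))
for Q in (H,K):
  v=(Q[0]+Q[1]-Q[2]-Q[3]);print("yaw",np.degrees(np.arctan2(v[1],v[0])), np.linalg.norm(Q[0]-Q[3]),np.linalg.norm(Q[1]-Q[0]))
ctr=K.mean(0)
def rect(m,name):
  p=C[m][:,:2].astype(np.float32); r=cv2.minAreaRect(p); print(name,m.sum(),np.median(C[m],0).round(4),r)
R=np.hypot(C[...,0]-ctr[0],C[...,1]-ctr[1])
rect((R<.08)&(C[...,2]>.113)&(C[...,2]<.13),"rib")
rect((R<.08)&(C[...,2]>.066)&(C[...,2]<.074),"cover")
rect((R<.08)&(C[...,2]>.079)&(C[...,2]<.09),"bar")
# bin
b=np.zeros((480,640),bool); b[190:295,290:390]=1
rect(b&(C[...,2]>.067)&(C[...,2]<.085),"binrim")
for n,p in dict(tl=(300,212),tr=(370,201),br=(379,272),bl=(309,284)).items(): print(n,C[p[1]-0,p[0]].round(3),px(*p,.075,E,k).round(3),px(*p,.041,E,k).round(3))
q=lambda u,v,z:px(425+(u-1.5)/4,155+(v-1.5)/4,z,E,k)
e=np.array([q(158,287,.16),q(347,297,.16)]);print("edge",e,e.mean(0),np.linalg.norm(e[0]-e[1]));v=e[0]-e[1];print("yaw",np.degrees(np.arctan2(-v[0],v[1])))
lo=np.array([q(106,548,.055),q(298,560,.055)]);print(lo)
t=np.array([q(62,50,.03),q(331,68,.03)]);print("tray far",t);v=t[0]-t[1];print("yaw",np.degrees(np.arctan2(-v[0],v[1])))
bb=np.array([q(35,557,.0),q(308,573,.0)]);print("base near",bb);v=bb[0]-bb[1];print("yaw",np.degrees(np.arctan2(-v[0],v[1])))
o=(t.mean(0)+bb.mean(0))/2;print("turner origin approx",o)
m=np.zeros((480,640),bool);m[224:302,445:515]=1
P=C[m&(C[...,2]>.06)&(C[...,2]<.17)&(C[...,0]<e[:,0].max()+.01)];A=np.c_[P[:,:2],np.ones(len(P))];s=np.linalg.lstsq(A,P[:,2],rcond=None)[0];print("plane",s,np.degrees(np.arctan(np.hypot(*s[:2]))),np.degrees(np.arctan2(s[1],s[0])),P[:,2].max())
for n,p in dict(ring=(219,157),jar=(186,268),tape=(330,181)).items(): print(n,C[p[1],p[0]].round(3))
print("ring c",px(219,157.5,.016,E,k),"jar",px(160+103/4,150+472/4,.055,E,k),"tape",px(330,181,.028,E,k))
E
```

```text
holes [[0.6067 0.3187 0.07  ]
 [0.5955 0.2768 0.07  ]
 [0.5183 0.299  0.07  ]
 [0.5288 0.3395 0.07  ]] [0.56229423 0.30852212 0.07      ]
corners [[0.6176 0.3237 0.07  ]
 [0.6032 0.2658 0.07  ]
 [0.5065 0.2918 0.07  ]
 [0.5234 0.3499 0.07  ]] [0.56266937 0.30781699 0.07      ]
yaw -15.49299432160972 0.08062520900756524 0.04336057809088248
yaw -15.297904777213567 0.09770515950810865 0.05969903612953386
rib 173 [0.5525 0.3093 0.1219] ((0.5524834394454956, 0.3103005290031433), (0.05066469684243202, 0.016075167804956436), 75.33741760253906)
cover 769 [0.5728 0.3066 0.0697] ((0.5705353617668152, 0.2994299530982971), (0.0724954605102539, 0.12077639251947403), 75.46900177001953)
bar 140 [0.5478 0.2876 0.0854] ((0.5529424548149109, 0.30961140990257263), (0.08455994725227356, 0.02103327587246895), 75.42364501953125)
binrim 353 [ 0.5632 -0.0013  0.075 ] ((0.5236174464225769, -0.0004425048828125), (0.1158992350101471, 0.1601296216249466), 10.692916870117188)
tl [0.561 0.086 0.075] [0.561 0.086 0.075] [0.566 0.087 0.041]
tr [ 0.602 -0.079  0.003] [ 0.589 -0.072  0.075] [ 0.595 -0.075  0.041]
br 
[... 263 characters left out ...]
5536397921774
yaw -1.8262879198953565
[[ 0.38884299 -0.25926151  0.055     ]
 [ 0.38425967 -0.36819243  0.055     ]]
tray far [[ 0.68212124 -0.24123259  0.03      ]
 [ 0.67485556 -0.40068183  0.03      ]]
yaw -2.609012065436904
base near [[ 0.38420324 -0.23021097  0.        ]
 [ 0.37804484 -0.39127071  0.        ]]
yaw -2.189738732933544
turner origin approx [ 0.52980622 -0.31584902  0.015     ]
plane [ 0.77367295 -0.03821965 -0.25462257] 37.761950505631944 -2.828127827643505 0.1655135380515751
ring [ 0.703  0.287 -0.002]
jar [0.43  0.341 0.058]
tape [ 0.65   0.018 -0.001]
ring c [0.69693718 0.28372756 0.016     ] jar [0.4300077  0.34221663 0.055     ] tape [0.64332072 0.01859412 0.028     ]
```

Request:
play_rows(
  commands=[
    {"translation":[0.8,-1,-0.2],"turn":0},
    {"translation":[0.8,-1,-0.2],"turn":0},
    {"translation":[0.8,-1,-0.2],"turn":0},
    {"translation":[0.8,-1,0],"turn":0},
    {"translation":[0.8,-1,0],"turn":0},
  ],
  gripper=0,
)

```text
time_s: 0.6
eef_pos: [0.1824, -0.4447, 0.2171]
tcp_rot: [-3.122, -0.346, -0.0]
contact_force: [-0.2, -0.1, 0.5]
finger_gap: 0.0936
```

Request:
play_rows(
  commands=[
    {"translation":[0.8,-1,0],"turn":0},
    {"translation":[0.8,-1,0],"turn":0},
    {"translation":[0.8,-1,0],"turn":0},
    {"translation":[0.8,-1,0],"turn":0},
    {"translation":[0.8,-1,0],"turn":0},
  ],
)

```text
time_s: 1.1
eef_pos: [0.2384, -0.3295, 0.217]
tcp_rot: [-3.122, -0.346, 0.0]
contact_force: [-0.1, 0.2, 0.4]
finger_gap: 0.0938
```

Request:
play_rows(
  commands=[
    {"translation":[0.8,-1,0],"turn":0},
    {"translation":[0.8,-1,0],"turn":0},
    {"translation":[0.8,-1,0],"turn":0},
    {"translation":[0.8,-1,0],"turn":0},
    {"translation":[0.8,-1,0],"turn":0},
  ],
)

```text
time_s: 1.6
eef_pos: [0.2945, -0.2145, 0.2171]
tcp_rot: [-3.122, -0.346, 0.0]
contact_force: [1.1, 0.2, 0.1]
finger_gap: 0.0939
```

Request:
play_rows(
  commands=[
    {"translation":[0.8,-1,0],"turn":0},
    {"translation":[0.8,-1,0],"turn":0},
    {"translation":[0.8,-1,0],"turn":0},
    {"translation":[0.8,-1,0],"turn":0},
    {"translation":[0.8,-1,0],"turn":0},
  ],
)

```text
time_s: 2.1
eef_pos: [0.3505, -0.0995, 0.2171]
tcp_rot: [-3.122, -0.346, 0.001]
contact_force: [0.8, -0.3, -0.1]
finger_gap: 0.094
```

Request:
play_rows(
  commands=[
    {"translation":[0.8,-1,0],"turn":0},
    {"translation":[0.8,-1,0],"turn":0},
    {"translation":[0.8,-1,0],"turn":0},
    {"translation":[0.8,-1,0],"turn":0},
    {"translation":[0.8,-1,0],"turn":0},
  ],
)

```text
time_s: 2.6
eef_pos: [0.4066, 0.0156, 0.217]
tcp_rot: [-3.122, -0.346, 0.001]
contact_force: [-0.3, 0.1, 0.6]
finger_gap: 0.0938
```

Request:
play_rows(
  commands=[
    {"translation":[0.8,-1,0],"turn":0},
    {"translation":[0.8,-1,0],"turn":0},
    {"translation":[0.8,-1,0],"turn":0},
    {"translation":[0.8,-1,0],"turn":0},
    {"translation":[0.8,-1,0],"turn":0},
  ],
)

```text
time_s: 3.1
eef_pos: [0.4628, 0.1305, 0.2169]
tcp_rot: [3.122, 0.346, -0.002]
contact_force: [-0.0, -0.6, -0.6]
finger_gap: 0.0943
```

Request:
play_rows(
  commands=[
    {"translation":[0.8,-1,0],"turn":0},
    {"translation":[0.8,-1,0],"turn":0},
    {"translation":[0.5,-1,0],"turn":0},
    {"translation":[0,0,0],"turn":-0.045},
    {"translation":[0,0,0],"turn":-0.045},
  ],
)

```text
time_s: 3.6
eef_pos: [0.4903, 0.1979, 0.2167]
tcp_rot: [-3.04, -0.794, 0.002]
contact_force: [0.2, -0.6, -0.2]
finger_gap: 0.094
```

Request:
play_rows(
  commands=[
    {"translation":[0,0,0],"turn":-0.045},
    {"translation":[0,0,0],"turn":-0.045},
    {"translation":[0,0,0],"turn":-0.045},
    {"translation":[0,0,0],"turn":-0.045},
    {"translation":[0,0,0],"turn":-0.045},
  ],
)

```text
time_s: 4.1
eef_pos: [0.4902, 0.1972, 0.2168]
tcp_rot: [-2.578, -1.795, 0.002]
contact_force: [-0.2, -0.1, 0.8]
finger_gap: 0.0941
```

Request:
play_rows(
  commands=[
    {"translation":[0,0,0],"turn":-0.032},
    {"translation":[0,0,0],"turn":0},
  ],
)

```text
time_s: 4.3
eef_pos: [0.4903, 0.1972, 0.2169]
tcp_rot: [-2.49, -1.914, 0.002]
contact_force: [-0.1, 0.4, -0.4]
finger_gap: 0.0942
```

```bash
cat >> h.py <<'E'
def psi(r):
    a=2*np.arctan2(r[1],r[0]); return np.degrees((a+np.pi)%(2*np.pi)-np.pi)
def go(st,x,y,z):
    p=np.radians(psi(st["tcp_rot"])); d=np.array([x,y,z])-st["eef_pos"]
    print("psi",round(np.degrees(p),2),"pos",st["eef_pos"].round(4),"units tool xyz",np.array([d[0]*np.cos(p)+d[1]*np.sin(p), d[0]*np.sin(p)-d[1]*np.cos(p), -d[2]]).round(4)/.02)
E
python3 - <<'E'
from h import *
from plant import manip,viewer
st=manip.read_state(); c=viewer.calibration("wrist"); im,d=viewer.snapshot("wrist")
cv2.imwrite("pics/w1.png",im[:,:,::-1]); np.savez("w1.npz",im=im,d=d,E=c["extrinsics"],k=[c["vfov"],c["cx"],c["cy"]])
print(c)
go(st,.5525,.310,.15)
C=cloud(d,c["extrinsics"],[c["vfov"],c["cx"],c["cy"]])
def rect(m,name):
  p=C[m][:,:2].astype(np.float32)
  if len(p)>5: print(name,m.sum(),np.median(C[m],0).round(4),cv2.minAreaRect(p))
R=np.hypot(C[...,0]-.5525,C[...,1]-.31)
rect((R<.08)&(C[...,2]>.115)&(C[...,2]<.128),"rib")
rect((R<.08)&(C[...,2]>.08)&(C[...,2]<.09),"bar")
rect((R<.08)&(C[...,2]>.066)&(C[...,2]<.074),"cover")
E
```

```text
{'vfov': 63.49909823838124, 'cx': 323.82215323531585, 'cy': 247.76929171344278, 'extrinsics': array([[ 0.96649833, -0.2458869 , -0.07362486,  0.51193174],
       [-0.25666781, -0.927675  , -0.27118394,  0.27563239],
       [-0.00161936,  0.28099596, -0.95970759,  0.39634688],
       [ 0.        ,  0.        ,  0.        ,  1.        ]])}
psi 75.1 pos [0.4903 0.1972 0.2169] units tool xyz [6.255 1.555 3.345]
rib 2130 [0.5533 0.3131 0.122 ] ((0.5536152124404907, 0.31275132298469543), (0.05012588948011398, 0.01630673184990883), 75.59544372558594)
bar 1389 [0.5493 0.2974 0.0861] ((0.5533732771873474, 0.31269174814224243), (0.08372913300991058, 0.019863102585077286), 75.75484466552734)
cover 8233 [0.5744 0.3108 0.0702] ((0.5627298355102539, 0.30971410870552063), (0.08257916569709778, 0.10013999789953232), 74.84154510498047)
```

View pics/w1.png

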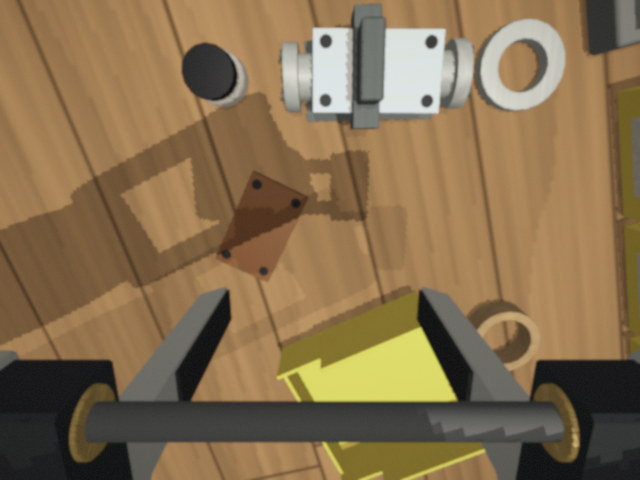

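The wrist view shows the dark rib at (370,55) standing on the grey cover. The jar, ring and roll are clear of the fingers. I'll approach now.

Request:
play_rows(
  commands=[
    {"translation":[1,0.3,0],"turn":0},
    {"translation":[1,0.3,0],"turn":0},
    {"translation":[1,0.3,0],"turn":0},
    {"translation":[1,0.3,0.5],"turn":0},
    {"translation":[1,0.3,0.5],"turn":0},
  ],
)

```text
time_s: 4.85
eef_pos: [0.546, 0.287, 0.1973]
tcp_rot: [2.493, 1.912, 0.001]
contact_force: [0.2, 0.2, -0.5]
finger_gap: 0.0941
```

Request:
play_rows(
  commands=[
    {"translation":[0.9,0.07,0.5],"turn":0},
    {"translation":[0.46,0,0.5],"turn":0},
    {"translation":[0,0,0],"turn":0},
    {"translation":[0,0,0],"turn":0},
  ],
)

```text
time_s: 5.25
eef_pos: [0.5532, 0.3117, 0.177]
tcp_rot: [-2.491, -1.914, 0.002]
contact_force: [0.9, -0.2, 0.1]
finger_gap: 0.0943
```

```bash
python3 - <<'E'
from h import *
from plant import manip,viewer
st=manip.read_state(); go(st,.5533,.312,.089)
E
```

```text
psi 75.09 pos [0.5532 0.3117 0.177 ] units tool xyz [ 0.02 -0.    4.4 ]
```

Request:
play_rows(
  commands=[
    {"translation":[0,0,1],"turn":0},
    {"translation":[0,0,1],"turn":0},
    {"translation":[0,0,1],"turn":0},
    {"translation":[0,0,0.8],"turn":0},
    {"translation":[0,0,0.5],"turn":0},
  ],
)

```text
time_s: 5.75
eef_pos: [0.5533, 0.3113, 0.0906]
tcp_rot: [-2.491, -1.914, 0.002]
contact_force: [0.3, -0.1, 0.0]
finger_gap: 0.0939
```

Request:
play_rows(
  commands=[
    {"translation":[0,0,0],"turn":0},
    {"translation":[0,0,0],"turn":0},
    {"translation":[0,0,0],"turn":0},
    {"translation":[0,0,0],"turn":0},
    {"translation":[0,0,0],"turn":0},
  ],
  gripper=1,
  squeeze=35,
)

```text
time_s: 6.25
eef_pos: [0.5542, 0.3124, 0.0923]
tcp_rot: [2.49, 1.915, 0.002]
contact_force: [-0.4, -0.5, -0.5]
finger_gap: 0.0571
```

Request:
play_rows(
  commands=[
    {"translation":[0,0,0],"turn":0},
    {"translation":[0,0,0],"turn":0},
    {"translation":[0,0,0],"turn":0},
  ],
)

```text
time_s: 6.55
eef_pos: [0.5537, 0.3121, 0.0915]
tcp_rot: [-2.491, -1.915, -0.0]
contact_force: [0.2, -1.3, -0.3]
finger_gap: 0.0332
```

Request:
play_rows(
  commands=[
    {"translation":[0,0,0],"turn":0},
    {"translation":[0,0,0],"turn":0},
    {"translation":[0,0,0],"turn":0},
    {"translation":[0,0,0],"turn":0},
    {"translation":[0,0,0],"turn":0},
  ],
)

```text
time_s: 7.05
eef_pos: [0.5536, 0.3121, 0.0914]
tcp_rot: [-2.49, -1.915, 0.0]
contact_force: [-0.3, -0.2, -0.3]
finger_gap: 0.0156
```

Request:
play_rows(
  commands=[
    {"translation":[0,0,-0.3],"turn":0},
    {"translation":[0,0,-0.5],"turn":0},
    {"translation":[0,0,-0.7],"turn":0},
    {"translation":[0,0,-1],"turn":0},
    {"translation":[0,0,-1],"turn":0},
  ],
)

```text
time_s: 7.55
eef_pos: [0.5539, 0.3122, 0.1632]
tcp_rot: [2.49, 1.915, 0.001]
contact_force: [-0.4, 0.2, -1.7]
finger_gap: 0.0154
```

Request:
play_rows(
  commands=[
    {"translation":[0,0,-1],"turn":0},
    {"translation":[0,0,-1],"turn":0},
    {"translation":[0,0,-0.5],"turn":0},
    {"translation":[0,0,0],"turn":0},
  ],
)

```text
time_s: 7.95
eef_pos: [0.5552, 0.3127, 0.2146]
tcp_rot: [2.489, 1.914, 0.008]
contact_force: [0.3, 0.8, -2.2]
finger_gap: 0.016
```

```bash
python3 - <<'E'
from h import *
from plant import manip,viewer
st=manip.read_state(); go(st,.495,-.005,.19)
im,d=viewer.snapshot("wrist")
cv2.imwrite("pics/w2.png",im[:,:,::-1])
E
```

```text
psi 75.11 pos [0.5552 0.3127 0.2146] units tool xyz [-16.125   1.17    1.23 ]
```

View pics/w2.png

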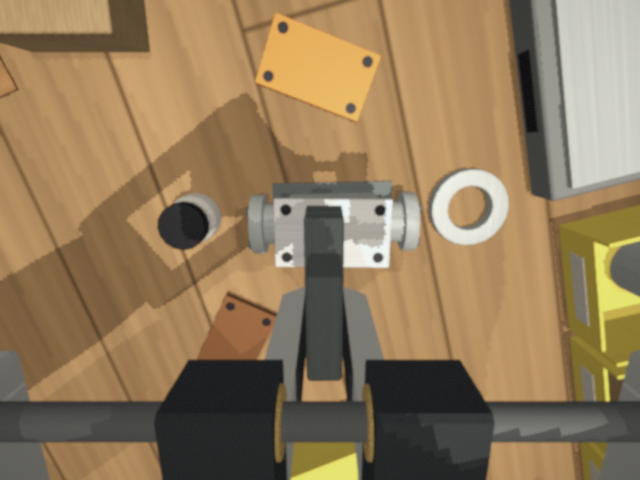

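The yoke hangs at (325,280) in the gripper. The cover stayed on the valve at (333,232), and the ring and jar have not moved. I'll carry the yoke to the bin.

Request:
play_rows(
  commands=[
    {"translation":[-0.5,0,0],"turn":0},
    {"translation":[-1,0.1,0],"turn":0},
    {"translation":[-1,0.1,0],"turn":0},
    {"translation":[-1,0.1,0],"turn":0},
    {"translation":[-1,0.1,0],"turn":0},
  ],
)

```text
time_s: 8.5
eef_pos: [0.5368, 0.2214, 0.2096]
tcp_rot: [-2.49, -1.914, 0.005]
contact_force: [0.0, -0.7, -2.6]
finger_gap: 0.0156
```

Request:
play_rows(
  commands=[
    {"translation":[-1,0.1,0],"turn":0},
    {"translation":[-1,0.1,0],"turn":0},
    {"translation":[-1,0.1,0],"turn":0},
    {"translation":[-1,0.1,0],"turn":0},
    {"translation":[-1,0.1,0],"turn":0},
  ],
)

```text
time_s: 9.0
eef_pos: [0.5207, 0.1224, 0.2098]
tcp_rot: [-2.49, -1.914, 0.005]
contact_force: [0.3, -0.6, -2.6]
finger_gap: 0.0162
```

Request:
play_rows(
  commands=[
    {"translation":[-1,0.1,0],"turn":0},
    {"translation":[-1,0.1,0],"turn":0},
    {"translation":[-1,0.07,0],"turn":0},
    {"translation":[-1,0,0],"turn":0},
    {"translation":[-1,0,0],"turn":0},
  ],
)

```text
time_s: 9.5
eef_pos: [0.5, 0.0247, 0.2098]
tcp_rot: [-2.489, -1.913, 0.004]
contact_force: [0.3, -0.6, -3.0]
finger_gap: 0.0158
```

Request:
play_rows(
  commands=[
    {"translation":[-1,0,0.3],"turn":0},
    {"translation":[-0.6,0,0.5],"turn":-0.045},
    {"translation":[0,0,0.5],"turn":-0.045},
    {"translation":[0,0,0.5],"turn":-0.045},
    {"translation":[0,0,0],"turn":0},
  ],
)

```text
time_s: 10.0
eef_pos: [0.4907, -0.0053, 0.1725]
tcp_rot: [-2.029, -2.391, 0.005]
contact_force: [0.3, -0.1, -1.6]
finger_gap: 0.0158
```

```bash
python3 - <<'E'
from h import *
from plant import manip,viewer
st=manip.read_state(); go(st,.495,-.005,.050)
E
```

```text
psi 99.35 pos [ 0.4907 -0.0053  0.1725] units tool xyz [-0.02   0.215  6.125]
```

Request:
play_rows(
  commands=[
    {"translation":[0,0.2,1],"turn":0},
    {"translation":[0,0,1],"turn":0},
    {"translation":[0,0,1],"turn":0},
    {"translation":[0,0,1],"turn":0},
    {"translation":[0,0,0.9],"turn":0},
  ],
)

```text
time_s: 10.5
eef_pos: [0.4968, -0.0045, 0.0763]
tcp_rot: [-2.035, -2.392, 0.001]
contact_force: [0.3, -0.0, -2.5]
finger_gap: 0.016
```

Request:
play_rows(
  commands=[
    {"translation":[0,0,0.6],"turn":0},
    {"translation":[0,0,0.4],"turn":0},
    {"translation":[0,0,0.1],"turn":0},
    {"translation":[0,0,0],"turn":0},
  ],
)

```text
time_s: 10.9
eef_pos: [0.4978, -0.0045, 0.0557]
tcp_rot: [2.032, 2.395, 0.0]
contact_force: [0.2, -0.5, -1.7]
finger_gap: 0.0156
```

Request:
play_rows(
  commands=[
    {"translation":[0,0,0.2],"turn":0},
    {"translation":[0,0,0.15],"turn":0},
    {"translation":[0,0,0],"turn":0},
  ],
)

```text
time_s: 11.2
eef_pos: [0.4974, -0.0044, 0.0483]
tcp_rot: [-2.032, -2.396, 0.0]
contact_force: [0.5, 0.2, -2.6]
finger_gap: 0.0163
```

Request:
play_rows(
  commands=[
    {"translation":[0,0,0],"turn":0},
    {"translation":[0,0,0],"turn":0},
    {"translation":[0,0,0],"turn":0},
    {"translation":[0,0,0],"turn":0},
    {"translation":[0,0,0],"turn":0},
  ],
  gripper=0.4,
)

```text
time_s: 11.7
eef_pos: [0.4977, -0.0045, 0.0486]
tcp_rot: [2.032, 2.396, 0.0]
contact_force: [0.4, -0.5, -0.5]
finger_gap: 0.0525
```

Request:
play_rows(
  commands=[
    {"translation":[0,0,-0.2],"turn":0},
    {"translation":[0,0,-0.4],"turn":0},
    {"translation":[0,0,-0.8],"turn":0},
    {"translation":[0,0,-1],"turn":0},
    {"translation":[0,0,-1],"turn":0},
  ],
)

```text
time_s: 12.2
eef_pos: [0.4976, -0.0044, 0.1177]
tcp_rot: [2.032, 2.396, 0.0]
contact_force: [-0.4, 0.4, 0.6]
finger_gap: 0.0563
```

Request:
play_rows(
  commands=[
    {"translation":[0,0,-1],"turn":0},
    {"translation":[0,0,-1],"turn":-0.045},
    {"translation":[0,0,-1],"turn":-0.045},
    {"translation":[0,0,-1],"turn":-0.045},
    {"translation":[0,0,0],"turn":-0.045},
  ],
  gripper=0,
)

```text
time_s: 12.7
eef_pos: [0.5001, -0.0048, 0.2008]
tcp_rot: [1.271, 2.865, 0.003]
contact_force: [0.7, -0.2, -0.3]
finger_gap: 0.092
```

Request:
play_rows(
  commands=[
    {"translation":[0,0,0],"turn":-0.045},
    {"translation":[0,0,0],"turn":-0.045},
    {"translation":[0,0,0],"turn":-0.045},
    {"translation":[0,0,0],"turn":-0.045},
    {"translation":[0,0,0],"turn":0},
  ],
)

```text
time_s: 13.2
eef_pos: [0.4977, -0.0044, 0.1972]
tcp_rot: [0.432, 3.111, -0.0]
contact_force: [1.0, 1.5, -0.4]
finger_gap: 0.094
```

```bash
python3 - <<'E'
from h import *
from plant import manip,viewer
st=manip.read_state(); go(st,.562,.309,.12)
c=viewer.calibration("wrist"); im,d=viewer.snapshot("wrist")
cv2.imwrite("pics/w3.png",im[:,:,::-1])
im,d=viewer.snapshot("side")
cv2.imwrite("pics/s3.png",cv2.resize(im[160:370,150:450],(800,560))[:,:,::-1])
E
```

```text
psi 164.2 pos [ 0.4977 -0.0044  0.1972] units tool xyz [ 1.175 15.955  3.86 ]
```

View pics/w3.png

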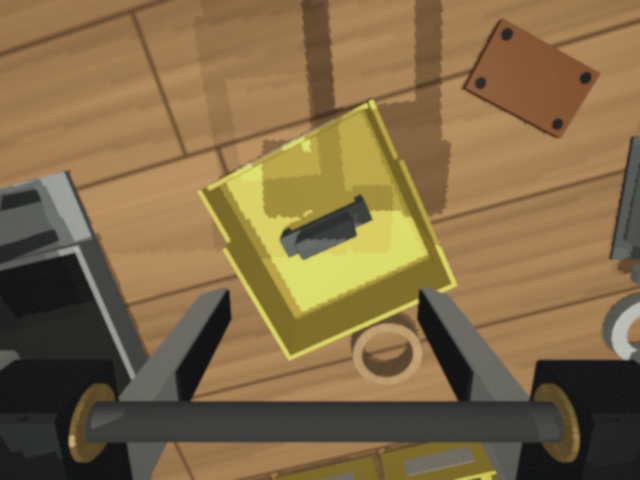

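View pics/s3.png

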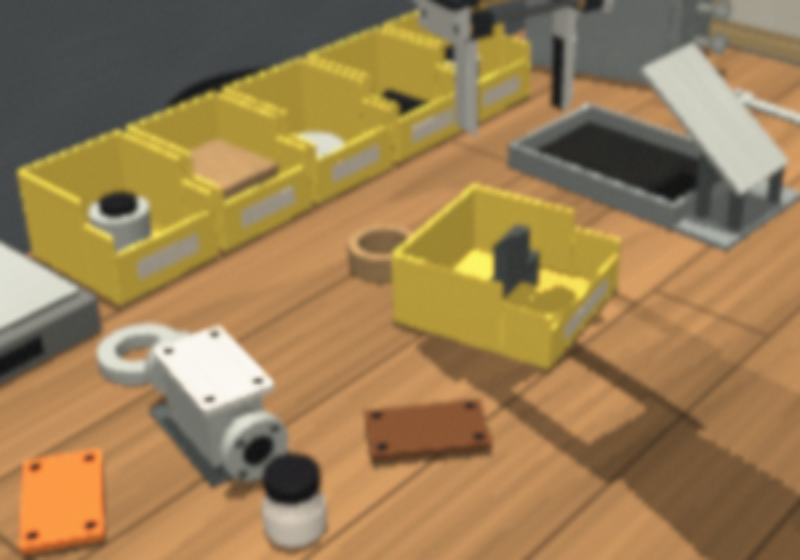

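The wrist view shows the yoke standing upright in the empty bin at (328,225). The side view shows the cover now bare on the valve at (212,365). I'll measure the cover from the top camera.

```bash
python3 - <<'E'
from h import *
from plant import manip,viewer
c=viewer.calibration("top"); E=c["extrinsics"];k=[c["vfov"],c["cx"],c["cy"]]
im,d=viewer.snapshot("top"); C=cloud(d,E,k)
cv2.imwrite("pics/t4.png",cv2.resize(im[150:290,160:300],(560,560),interpolation=cv2.INTER_CUBIC)[:,:,::-1])
R=np.hypot(C[...,0]-.5627,C[...,1]-.308)
m=(R<.065)&(C[...,2]>.066)&(C[...,2]<.078)&(im.min(-1)>110)
p=C[m][:,:2].astype(np.float32); print(m.sum(),np.median(C[m],0),cv2.minAreaRect(p),p.mean(0))
E
```

```text
1005 [0.56144839 0.30773624 0.07030283] ((0.5622585415840149, 0.30732792615890503), (0.06094074249267578, 0.10046706348657608), 74.63795471191406) [0.5618864  0.30763322]
```

View pics/t4.png

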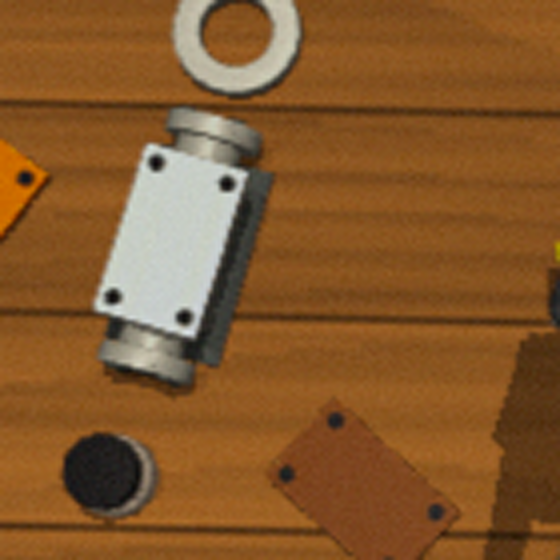

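```bash
python3 - <<'E'
from h import *
from plant import manip,viewer
im,d,E,k=load("top0.npz"); C=cloud(d,E,k)
a=np.radians(-15.1); D=C[...,:2]-np.array([.5625,.3085]); X=D[...,0]*np.cos(a)+D[...,1]*np.sin(a); Y=-D[...,0]*np.sin(a)+D[...,1]*np.cos(a)
for lo,hi in [(-.08,-.065),(-.065,-.05),(-.05,-.035),(.035,.05),(.05,.065),(.065,.08)]:
    m=(abs(X)<.03)&(Y>lo)&(Y<hi); print(lo,hi,m.sum(),np.percentile(C[m][:,2],[5,50,99]).round(3))
st=manip.read_state(); go(st,.5625,.3085,.12); go(st,.5625,.3085,.047)
E
```

```text
-0.08 -0.065 159 [-0.005  0.     0.007]
-0.065 -0.05 157 [-0.005 -0.     0.007]
-0.05 -0.035 221 [-0.004  0.002  0.09 ]
0.035 0.05 48 [-0.003  0.059  0.09 ]
0.05 0.065 102 [-0.005  0.     0.007]
0.065 0.08 161 [-0.005  0.     0.006]
psi 164.07 pos [ 0.4976 -0.0044  0.1968] units tool xyz [ 1.175 15.935  3.84 ]
psi 164.07 pos [ 0.4976 -0.0044  0.1968] units tool xyz [ 1.175 15.935  7.49 ]
```

Request:
play_rows(
  commands=[
    {"translation":[0.1,1,0],"turn":0},
    {"translation":[0.1,1,0],"turn":0},
    {"translation":[0.1,1,0],"turn":0},
    {"translation":[0.1,1,0],"turn":0},
    {"translation":[0.1,1,0],"turn":0},
  ],
)

```text
time_s: 13.85
eef_pos: [0.5152, 0.0953, 0.1966]
tcp_rot: [0.435, 3.111, 0.0]
contact_force: [-0.8, -0.5, 0.5]
finger_gap: 0.0943
```

Request:
play_rows(
  commands=[
    {"translation":[0.1,1,0],"turn":0},
    {"translation":[0.1,1,0],"turn":0},
    {"translation":[0.1,1,0],"turn":0},
    {"translation":[0.1,1,0],"turn":0},
    {"translation":[0.1,1,0],"turn":0},
  ],
)

```text
time_s: 14.35
eef_pos: [0.5328, 0.1943, 0.1965]
tcp_rot: [0.435, 3.111, -0.0]
contact_force: [0.3, -0.6, 0.1]
finger_gap: 0.0942
```

Request:
play_rows(
  commands=[
    {"translation":[0.1,1,0],"turn":0},
    {"translation":[0.08,1,0],"turn":0},
    {"translation":[0,1,0],"turn":0},
    {"translation":[0,1,0],"turn":0},
    {"translation":[0,1,0],"turn":0},
  ],
)

```text
time_s: 14.85
eef_pos: [0.5566, 0.2915, 0.1965]
tcp_rot: [-0.435, -3.111, 0.0]
contact_force: [0.6, -1.2, 0.6]
finger_gap: 0.0938
```

Request:
play_rows(
  commands=[
    {"translation":[0,0.9,0.5],"turn":-0.0045},
    {"translation":[0,0,1],"turn":0},
    {"translation":[0,0,1],"turn":0},
    {"translation":[0,0,0.5],"turn":0},
    {"translation":[0,0,0],"turn":0},
  ],
)

```text
time_s: 15.35
eef_pos: [0.5599, 0.3074, 0.1343]
tcp_rot: [-0.411, -3.111, 0.003]
contact_force: [0.1, -0.5, -0.0]
finger_gap: 0.0942
```

```bash
python3 - <<'E'
from h import *
from plant import manip,viewer
st=manip.read_state(); go(st,.5625,.3085,.047)
im,d=viewer.snapshot("wrist")
cv2.imwrite("pics/w5.png",im[:,:,::-1])
E
```

```text
psi 164.96 pos [0.5599 0.3074 0.1343] units tool xyz [-0.11   0.085  4.365]
```

View pics/w5.png

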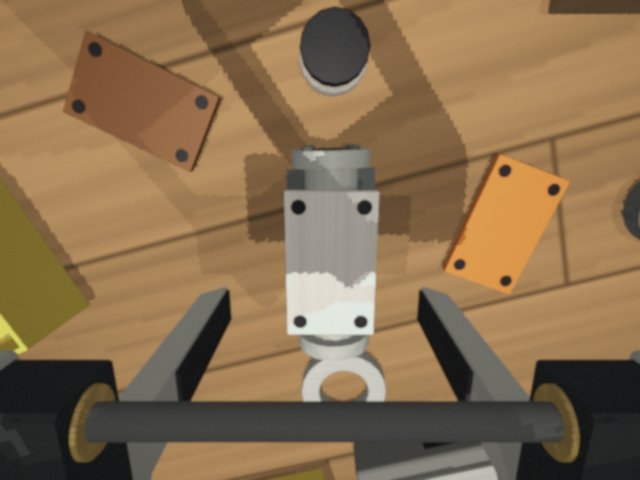

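```bash
python3 - <<'E'
from h import *
from plant import manip,viewer
st=manip.read_state(); c=viewer.calibration("wrist"); E=c["extrinsics"];k=[c["vfov"],c["cx"],c["cy"]]
im,d=viewer.snapshot("wrist"); C=cloud(d,E,k)
R=np.hypot(C[...,0]-.5627,C[...,1]-.308)
m=(R<.075)&(C[...,2]>.066)&(C[...,2]<.076)
p=C[m][:,:2].astype(np.float32); r=cv2.minAreaRect(p);print(m.sum(),np.median(C[m],0),r)
go(st,*r[0],.047)
print("cam in tool y:", (E[:3,3]-st["eef_pos"])@[np.sin(np.radians(164.96)),-np.cos(np.radians(164.96)),0])
E
```

```text
12847 [0.55881674 0.31094269 0.07019279] ((0.5630931258201599, 0.3100942075252533), (0.060271456837654114, 0.10080545395612717), 74.72054290771484)
psi 164.97 pos [0.5609 0.3077 0.1359] units tool xyz [-0.075  0.14   4.445]
cam in tool y: -0.0005831773221919542
```

Request:
play_rows(
  commands=[
    {"translation":[-0.08,0.15,0.8],"turn":0},
    {"translation":[0,0,1],"turn":0},
    {"translation":[0,0,1],"turn":0},
    {"translation":[0,0,1],"turn":0},
    {"translation":[0,0,0.6],"turn":0},
  ],
)

```text
time_s: 15.95
eef_pos: [0.563, 0.3102, 0.0466]
tcp_rot: [-0.41, -3.113, 0.001]
contact_force: [0.4, 0.1, 0.4]
finger_gap: 0.0943
```

Request:
play_rows(
  commands=[
    {"translation":[0,0,0],"turn":0},
    {"translation":[0,0,0],"turn":0},
    {"translation":[0,0,0],"turn":0},
  ],
  gripper=0.25,
)

```text
time_s: 16.25
eef_pos: [0.5649, 0.311, 0.0499]
tcp_rot: [0.409, 3.112, 0.002]
contact_force: [0.8, -0.3, -0.9]
finger_gap: 0.0739
```

Request:
play_rows(
  commands=[
    {"translation":[0.06,0,0.15],"turn":0},
    {"translation":[0,0,0],"turn":0},
    {"translation":[0,0,0],"turn":0},
    {"translation":[0,0,0],"turn":0},
  ],
  gripper=1,
  squeeze=30,
)

```text
time_s: 16.65
eef_pos: [0.5628, 0.311, 0.046]
tcp_rot: [0.409, 3.114, 0.001]
contact_force: [-1.8, -0.2, 2.7]
finger_gap: 0.0596
```

Request:
play_rows(
  commands=[
    {"translation":[0,0,0],"turn":0},
    {"translation":[0,0,0],"turn":0},
    {"translation":[0,0,0],"turn":0},
  ],
)

```text
time_s: 16.95
eef_pos: [0.5628, 0.3111, 0.046]
tcp_rot: [0.409, 3.114, 0.001]
contact_force: [-1.5, 0.5, 4.5]
finger_gap: 0.0595
```

Request:
play_rows(
  commands=[
    {"translation":[0,0,-0.3],"turn":0},
    {"translation":[0,0,-0.5],"turn":0},
    {"translation":[0,0,-0.8],"turn":0},
    {"translation":[0,0,-1],"turn":0},
    {"translation":[0,0,-1],"turn":0},
  ],
)

```text
time_s: 17.45
eef_pos: [0.5626, 0.3107, 0.1189]
tcp_rot: [0.41, 3.115, -0.0]
contact_force: [0.1, -0.3, -2.1]
finger_gap: 0.0598
```

Request:
play_rows(
  commands=[
    {"translation":[0,0,-1],"turn":0},
    {"translation":[0,0,-1],"turn":0},
    {"translation":[0,0,-1],"turn":0},
    {"translation":[0,0,-1],"turn":0},
    {"translation":[0,0,-1],"turn":0},
  ],
)

```text
time_s: 17.95
eef_pos: [0.5625, 0.3107, 0.2195]
tcp_rot: [0.41, 3.114, 0.001]
contact_force: [-0.5, 0.2, -1.8]
finger_gap: 0.0595
```

Request:
play_rows(
  commands=[
    {"translation":[0,0,-1],"turn":0},
    {"translation":[0,0,-0.5],"turn":0},
    {"translation":[0,0,0],"turn":-0.035},
    {"translation":[0,0,0],"turn":-0.035},
    {"translation":[0,0,0],"turn":0},
  ],
)

```text
time_s: 18.45
eef_pos: [0.5623, 0.3106, 0.2476]
tcp_rot: [-0.066, -3.141, 0.0]
contact_force: [0.4, -0.8, -2.9]
finger_gap: 0.0597
```

```bash
python3 - <<'E'
from h import *
from plant import manip,viewer
st=manip.read_state(); go(st,.5545,-.3148,.225)
c=viewer.calibration("wrist"); E=c["extrinsics"];k=[c["vfov"],c["cx"],c["cy"]]
im,d=viewer.snapshot("wrist"); C=cloud(d,E,k)
cv2.imwrite("pics/w6.png",im[:,:,::-1])
im,d=viewer.snapshot("side")
cv2.imwrite("pics/s6.png",im[:,:,::-1])
E
```

```text
psi 177.61 pos [0.5623 0.3106 0.2476] units tool xyz [ -0.915 -31.26    1.13 ]
```

View pics/w6.png

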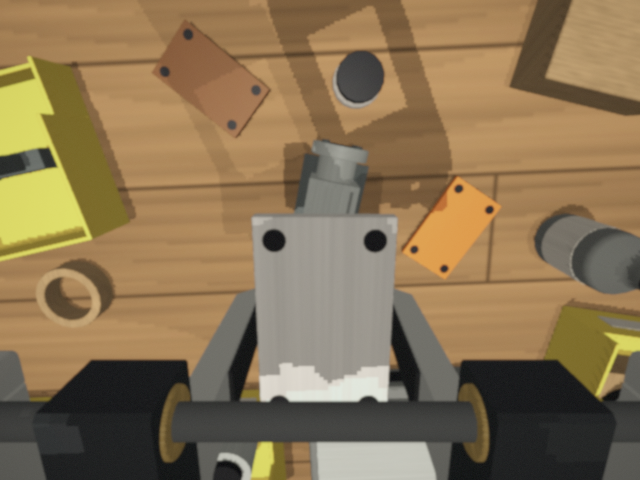

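View pics/s6.png

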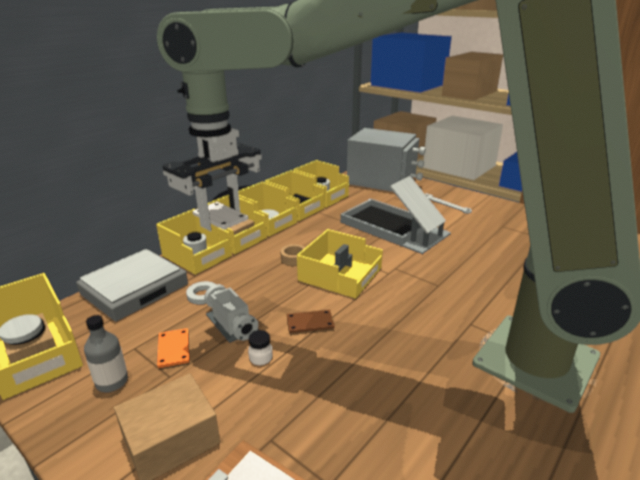

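The wrist view shows the cover held with its near edge at (325,217), the yoke still in the bin at (25,163) and the roll and jar untouched. I'll check how level the cover is and how it sits in the grip.

```bash
cat > hand.py <<'E'
from h import *
from plant import manip,viewer
st=manip.read_state(); c=viewer.calibration("wrist"); E=c["extrinsics"];k=[c["vfov"],c["cx"],c["cy"]]
im,d=viewer.snapshot("wrist"); C=cloud(d,E,k)
a=np.radians(psi(st["tcp_rot"])); D=C-st["eef_pos"]
X=D[...,0]*np.cos(a)+D[...,1]*np.sin(a); Y=D[...,0]*np.sin(a)-D[...,1]*np.cos(a); Z=D[...,2]
m=(abs(Y)<.025)&(X>-.02)&(X<.08)&(Z>0.0)&(Z<.045)
A=np.c_[X[m],Y[m],np.ones(m.sum())]; s=np.linalg.lstsq(A,Z[m],rcond=None)[0]
print("n",m.sum(),"slopes deg",np.degrees(np.arctan(s[:2])),"top above TCP",s[2],"X range",np.percentile(X[m],[.5,99.5]), "resid",(Z[m]-A@s).std())
E
python3 hand.py
```

```text
n 17672 slopes deg [-0.23346192  0.02147278] top above TCP 0.024208229101910825 X range [-0.01962509  0.04970631] resid 0.0008632385459876096
```

Request:
play_rows(
  commands=[
    {"translation":[-0.1,-0.5,0],"turn":0},
    {"translation":[-0.1,-1,0],"turn":0},
    {"translation":[-0.1,-1,0],"turn":0},
    {"translation":[-0.1,-1,0],"turn":0},
    {"translation":[-0.1,-1,0],"turn":0},
  ],
)

```text
time_s: 19.1
eef_pos: [0.5688, 0.2189, 0.2474]
tcp_rot: [-0.067, -3.141, 0.001]
contact_force: [-0.0, -0.2, -2.2]
finger_gap: 0.0596
```

Request:
play_rows(
  commands=[
    {"translation":[-0.1,-1,0],"turn":0},
    {"translation":[-0.1,-1,0],"turn":0},
    {"translation":[-0.1,-1,0],"turn":0},
    {"translation":[-0.1,-1,0],"turn":0},
    {"translation":[0,-1,0],"turn":0},
  ],
)

```text
time_s: 19.6
eef_pos: [0.5726, 0.1186, 0.2474]
tcp_rot: [0.067, 3.141, -0.001]
contact_force: [-0.2, -1.4, -2.4]
finger_gap: 0.0597
```

Request:
play_rows(
  commands=[
    {"translation":[0,-1,0],"turn":0},
    {"translation":[0,-1,0],"turn":0},
    {"translation":[0,-1,0],"turn":0},
    {"translation":[0,-1,0],"turn":0},
    {"translation":[0,-1,0],"turn":0},
  ],
)

```text
time_s: 20.1
eef_pos: [0.5681, 0.0187, 0.2475]
tcp_rot: [-0.067, -3.141, 0.001]
contact_force: [0.7, 0.4, -2.2]
finger_gap: 0.0593
```

Request:
play_rows(
  commands=[
    {"translation":[0,-1,0],"turn":0},
    {"translation":[0,-1,0],"turn":0},
    {"translation":[0,-1,0],"turn":0},
    {"translation":[0,-1,0],"turn":0},
    {"translation":[0,-1,0],"turn":0},
  ],
)

```text
time_s: 20.6
eef_pos: [0.5639, -0.0811, 0.2474]
tcp_rot: [-0.067, -3.141, 0.001]
contact_force: [-1.2, 0.5, -2.7]
finger_gap: 0.0593
```

Request:
play_rows(
  commands=[
    {"translation":[0,-1,0],"turn":0},
    {"translation":[0,-1,0],"turn":0},
    {"translation":[0,-1,0],"turn":0},
    {"translation":[0,-1,0],"turn":0},
    {"translation":[0,-1,0],"turn":0},
  ],
)

```text
time_s: 21.1
eef_pos: [0.5596, -0.181, 0.2474]
tcp_rot: [-0.067, -3.141, 0.0]
contact_force: [0.9, 0.1, -2.3]
finger_gap: 0.0595
```

Request:
play_rows(
  commands=[
    {"translation":[0,-1,0],"turn":0},
    {"translation":[0,-1,0],"turn":0},
    {"translation":[0,-1,0],"turn":0},
    {"translation":[0,-1,0],"turn":0},
    {"translation":[0,-0.7,0],"turn":0},
  ],
)

```text
time_s: 21.6
eef_pos: [0.5559, -0.2755, 0.2474]
tcp_rot: [-0.067, -3.141, 0.001]
contact_force: [-0.1, -0.1, -2.2]
finger_gap: 0.0596
```

Request:
play_rows(
  commands=[
    {"translation":[0,-0.5,0.3],"turn":0},
    {"translation":[0,-0.5,0.3],"turn":0},
    {"translation":[0,0,0.3],"turn":0},
    {"translation":[0,0,0],"turn":0},
    {"translation":[0,0,0],"turn":0},
  ],
)

```text
time_s: 22.1
eef_pos: [0.5553, -0.2925, 0.2289]
tcp_rot: [-0.064, -3.14, -0.002]
contact_force: [0.5, -0.4, -1.2]
finger_gap: 0.0596
```

```bash
python3 hand.py; python3 - <<'E'
from h import *
from plant import manip,viewer
st=manip.read_state(); go(st,.5545,-.3148,.222)
c=viewer.calibration("wrist"); E=c["extrinsics"];k=[c["vfov"],c["cx"],c["cy"]]
im,d=viewer.snapshot("wrist"); C=cloud(d,E,k)
cv2.imwrite("pics/w7.png",im[:,:,::-1]); np.savez("w7.npz",im=im,d=d,E=E,k=k)
c=viewer.calibration("top");im,d=viewer.snapshot("top")
cv2.imwrite("pics/t7.png",cv2.resize(im[120:330,400:560],(600*160//210,600),interpolation=cv2.INTER_CUBIC)[:,:,::-1])
E
```

```text
n 17659 slopes deg [-0.23835516  0.09001689] top above TCP 0.024219764507933506 X range [-0.01954154  0.04970259] resid 0.0008686017211617162
psi 177.68 pos [ 0.5556 -0.2927  0.2294] units tool xyz [ 0.01  -1.105  0.37 ]
```

View pics/w7.png

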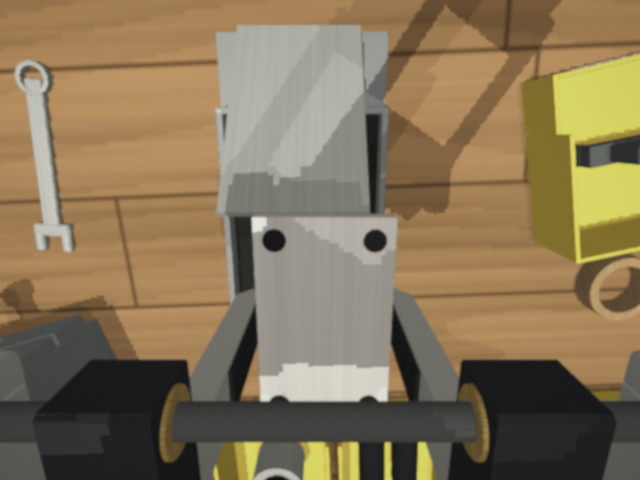

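View pics/t7.png

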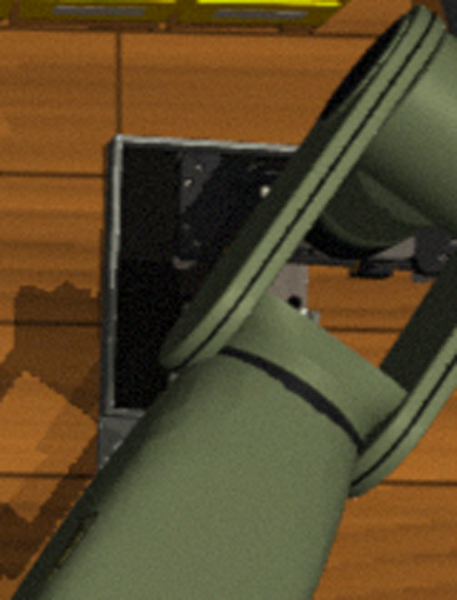

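```bash
python3 - <<'E'
from h import *
im,d,E,k=load("w7.npz"); C=cloud(d,E,k)
cv2.imwrite("pics/w7c.png",cv2.resize(im[15:235,200:400],(728,800))[:600 and 800][:, :, ::-1][-600:])
for u in (226,232,238,244):
    col=C[180:230,u]; 
    print(u,[(180+i,col[i,0].round(4),col[i,1].round(4),col[i,2].round(3)) for i in range(28,40)][::2])
m=np.zeros((480,640),bool); m[30:205,222:365]=1
P=C[m&(C[...,2]>.07)&(C[...,2]<.165)]
s=np.linalg.lstsq(np.c_[P[:,:2],np.ones(len(P))],P[:,2],rcond=None)[0]
a=np.arctan2(s[1],s[0]); print("plane",s,np.degrees(a),np.degrees(np.arctan(np.hypot(*s[:2]))))
a=np.radians(-2.3)
r=abs(C[...,2]-(C[...,:2]@s[:2]+s[2]))<.004
x=C[...,0]*np.cos(a)+C[...,1]*np.sin(a); y=-C[...,0]*np.sin(a)+C[...,1]*np.cos(a)
for lo in np.arange(.40,.53,.02):
    q=m|(np.indices((480,640))[0]<212)&(np.indices((480,640))[0]>20); mm=q&r&(x>lo)&(x<lo+.02)&(y>-.38)&(y<-.2)
    if mm.sum()>20: print(lo.round(2),np.percentile(y[mm],[0.5,99.5]).round(4),C[mm][:,2].mean().round(3),x[mm].max().round(4))
print("prior edge in frame", .5225*np.cos(a)-.3135*np.sin(a), -.5225*np.sin(a)-.3135*np.cos(a))
E
```

```text
226 [(208, np.float64(0.5175), np.float64(-0.3557), np.float64(0.158)), (210, np.float64(0.519), np.float64(-0.3562), np.float64(0.157)), (212, np.float64(0.5198), np.float64(-0.3556), np.float64(0.16)), (214, np.float64(0.5214), np.float64(-0.3561), np.float64(0.159)), (216, np.float64(0.5477), np.float64(-0.3902), np.float64(0.03)), (218, np.float64(0.5499), np.float64(-0.3906), np.float64(0.029))]
232 [(208, np.float64(0.5176), np.float64(-0.3519), np.float64(0.158)), (210, np.float64(0.5187), np.float64(-0.3517), np.float64(0.16)), (212, np.float64(0.5202), np.float64(-0.352), np.float64(0.159)), (214, np.float64(0.5218), np.float64(-0.3526), np.float64(0.157)), (216, np.float64(0.5508), np.float64(-0.3879), np.float64(0.015)), (218, np.float64(0.5525), np.float64(-0.3876), np.float64(0.017))]
238 [(208, np.float64(0.5178), np.float64(-0.3479), np.float64(0.159)), (210, np.float64(0.519), np.float64(-0.3479), np.float64(0.159)), (212, np.float64(0.5203), np.float64(-0.3481), np.float64(0.159)), (214, np.float64(0.5219), np.float64(-0.3485), np.float64(0.158)), (216, np.float64(0.
[... 197 characters left out ...]
oat64(0.5189), np.float64(-0.3438), np.float64(0.16)), (212, np.float64(0.5201), np.float64(-0.3437), np.float64(0.161)), (214, np.float64(0.522), np.float64(-0.3445), np.float64(0.158)), (216, np.float64(0.553), np.float64(-0.3773), np.float64(0.007)), (218, np.float64(0.555), np.float64(-0.3774), np.float64(0.008))]
plane [ 0.77930075 -0.02882489 -0.25506625] -2.118298830189892 37.948304788306324
0.4 [-0.3411 -0.2422] 0.064 0.42
0.42 [-0.341  -0.2421] 0.08 0.44
0.44 [-0.341 -0.242] 0.095 0.46
0.46 [-0.3409 -0.242 ] 0.111 0.4794
0.48 [-0.341  -0.2419] 0.126 0.4996
0.5 [-0.3408 -0.2419] 0.142 0.52
0.52 [-0.3409 -0.2418] 0.155 0.5334
prior edge in frame 0.5346603884062554 -0.29227858127011636
```

The edge measured from the wrist agrees with the top camera, with its middle at about (0.5225, -0.313, 0.16). One last shift remains, to put the cover centre 32 mm beyond the edge and about 82 mm above it.

Request:
play_rows(
  commands=[
    {"translation":[0,-0.5,0.2],"turn":0},
    {"translation":[0,-0.4,0.17],"turn":0},
    {"translation":[0,-0.16,0],"turn":0},
    {"translation":[0,0,0],"turn":0},
    {"translation":[0,0,0],"turn":0},
  ],
)

```text
time_s: 22.75
eef_pos: [0.5545, -0.3149, 0.222]
tcp_rot: [-0.066, -3.141, -0.0]
contact_force: [0.2, -0.2, -1.6]
finger_gap: 0.0598
```

Request:
play_rows(
  commands=[
    {"translation":[0,0,0],"turn":0},
    {"translation":[0,0,0],"turn":0},
    {"translation":[0,0,0],"turn":0},
  ],
)

```text
time_s: 23.05
eef_pos: [0.5546, -0.3144, 0.2222]
tcp_rot: [0.065, 3.141, -0.0]
contact_force: [-0.4, 0.4, -2.8]
finger_gap: 0.0597
```

```bash
python3 hand.py;  python3 - <<'E'
from h import *
from plant import manip
st=manip.read_state(); go(st,.5545,-.3139,.222); print(st["qvel"].round(4))
E
```

```text
n 17655 slopes deg [-0.26994164  0.05685266] top above TCP 0.02418026222547416 X range [-0.01953606  0.04974165] resid 0.000863820922370905
psi 177.64 pos [ 0.5546 -0.3144  0.2222] units tool xyz [0.01  0.025 0.01 ]
[ 0.0001  0.0021 -0.0005  0.0008  0.0009  0.0008]
```

Level, still and in position, so I'll drop it.

Request:
play_rows(
  commands=[
    {"translation":[0,0,0],"turn":0},
    {"translation":[0,0,0],"turn":0},
    {"translation":[0,0,0],"turn":0},
    {"translation":[0,0,0],"turn":0},
    {"translation":[0,0,0],"turn":0},
  ],
  gripper=0,
)

```text
time_s: 23.6
eef_pos: [0.5546, -0.3147, 0.2223]
tcp_rot: [0.065, 3.141, -0.0]
contact_force: [-0.2, -0.8, -0.3]
finger_gap: 0.0932
```

Request:
play_rows(
  commands=[
    {"translation":[0,0,0],"turn":0},
    {"translation":[0,0,0],"turn":0},
    {"translation":[0,0,0],"turn":0},
    {"translation":[0,0,0],"turn":0},
    {"translation":[0,0,0],"turn":0},
  ],
)

```text
time_s: 24.1
eef_pos: [0.5545, -0.3146, 0.222]
tcp_rot: [-0.065, -3.141, -0.0]
contact_force: [-0.8, 0.7, 0.2]
finger_gap: 0.094
```

Request:
play_rows(
  commands=[
    {"translation":[0,0,-1],"turn":0},
    {"translation":[0,0.5,-1],"turn":0},
    {"translation":[0,1,-0.5],"turn":0},
    {"translation":[0,1,0],"turn":0},
    {"translation":[0,1,0],"turn":0},
  ],
)

```text
time_s: 24.6
eef_pos: [0.5573, -0.2425, 0.2716]
tcp_rot: [-0.064, -3.141, -0.001]
contact_force: [0.1, 0.4, -0.6]
finger_gap: 0.0943
```

Request:
play_rows(
  commands=[
    {"translation":[0,1,0],"turn":0},
    {"translation":[0,1,0],"turn":0},
    {"translation":[0,1,0],"turn":0},
    {"translation":[0,1,0],"turn":0},
    {"translation":[0,1,0],"turn":0},
  ],
)

```text
time_s: 25.1
eef_pos: [0.5609, -0.1422, 0.2708]
tcp_rot: [-0.064, -3.139, -0.001]
contact_force: [0.5, -0.1, -0.6]
finger_gap: 0.0939
```

Request:
play_rows(
  commands=[
    {"translation":[0,1,0],"turn":0},
    {"translation":[0,1,0],"turn":0},
    {"translation":[0,1,0],"turn":0},
    {"translation":[0,1,0],"turn":0},
    {"translation":[0,0,0],"turn":0},
  ],
)

```text
time_s: 25.6
eef_pos: [0.5641, -0.0613, 0.271]
tcp_rot: [-0.059, -3.139, -0.002]
contact_force: [-0.2, -0.3, -0.3]
finger_gap: 0.0942
```

```bash
python3 - <<'E'
from h import *
from plant import manip,viewer
c=viewer.calibration("top");E=c["extrinsics"];k=[c["vfov"],c["cx"],c["cy"]];im,d=viewer.snapshot("top")
cv2.imwrite("pics/t8.png",im[:,:,::-1]);np.savez("t8.npz",im=im,d=d,E=E,k=k)
cv2.imwrite("pics/t8c.png",cv2.resize(im[155:305,425:525],(400,600),interpolation=cv2.INTER_CUBIC)[:,:,::-1])
im,d=viewer.snapshot("side")
cv2.imwrite("pics/s8.png",im[:,:,::-1])
E
```

```text
(no output)
```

View pics/t8.png

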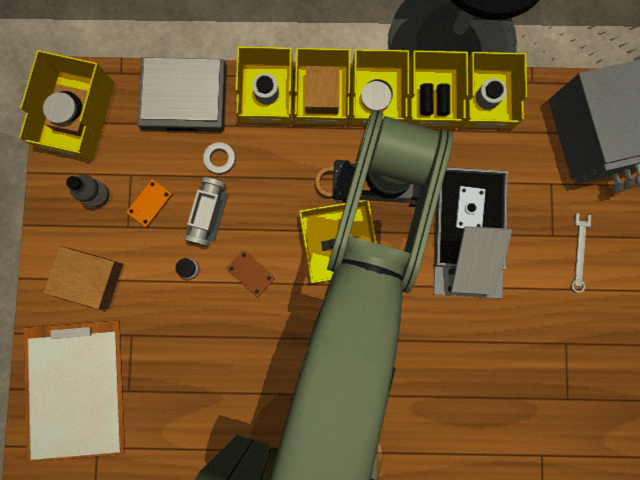

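View pics/t8c.png

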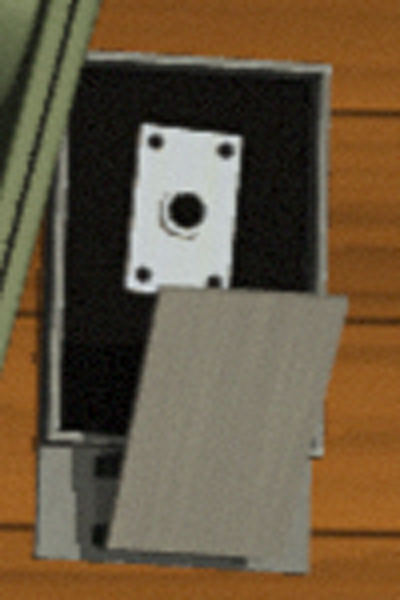

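View pics/s8.png

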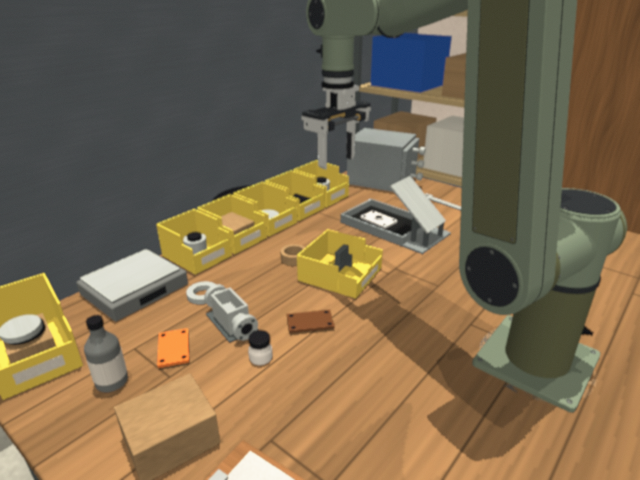

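The cover lies in the tray at (471,207) with its boss up, and the yoke is in the bin at (344,258) in the side view. The ring, jar and roll are where they started. I'll check flatness from the depth image and then hand in.

```bash
python3 - <<'E'
from h import *
from plant import manip
im,d,E,k=load("t8.npz");C=cloud(d,E,k)
m=np.zeros((480,640),bool);m[187:227,458:484]=1;m&=(im.min(-1)>120)&(C[...,2]<.05)
P=C[m];s=np.linalg.lstsq(np.c_[P[:,:2]-P[:,:2].mean(0),np.ones(len(P))],P[:,2],rcond=None)[0];print(P.mean(0),np.degrees(s[:2]),np.median(P[:,2]))
o=load("top0.npz");
for n,(u,v) in dict(ring=(219,157),jar=(186,268)).items(): print(n,abs(im[v-18:v+18,u-18:u+18].astype(int)-o[0][v-18:v+18,u-18:u+18]).mean())
print(manip.read_state()["contact_force"]); print(manip.job_done())
E
```

```text
[ 0.59103825 -0.31578019  0.01716855] [-0.0904367   0.12399333] 0.017090283925306426
ring 2.9477880658436213
jar 3.2175925925925926
[-1.02250627  0.73993621 -0.00736289]
the job is handed in; nothing more can be done
None
```

The job is done and handed in at about 26 s of the 64 s allowed; no verdict comes back.

- **Yoke:** I lifted it off the valve and set it upright near the middle of the lone yellow bin. The side camera still shows it there after the drop.
- **Cover:** I released it level and still, about 32 mm beyond the ramp edge and 82 mm above it. It flipped over and now lies boss up in the catch tray, with its centre about 26 mm from the tray's middle.
- **Cover flatness:** the depth image gives a tilt of about 0.2 degrees. Its top face is 17 mm above the bench, which fits an 8 mm plate on the 8 mm floor.
- **Ring, jar and tape roll:** the ring and jar look the same in the top view as at the start. The tape roll is partly hidden by the arm there, so I judged it unmoved from the side view only.
- **Robot:** the gripper ended open and clear of everything, with a force reading of about 1 N, close to its usual noise.

No check failed. The wrist and top cameras disagreed by 2–3 mm on where the yoke and cover were, but both grasps came out centred.

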